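Spin-check the sample carousel and brake it at the index block

TASK

Check that the sample carousel runs freely and set it for a reading: flick its upright pin with the fingers so that the wheel spins clockwise (seen from above) by itself, a turn every five seconds or faster, for at least three seconds, then, while it is still turning, brake it with a light fingertip press on the flat top of the disc so that it comes to rest with the pin in front of the black index block. Finish with the fingertip still pressing on the disc, holding the wheel there for the reading. Grip nothing, use the pin only for the flick (do not catch or block it afterwards), and do not turn the wheel backwards, let it stop anywhere else or push it into place. Leave the things standing around the carousel alone.

Things in the scene. Friction and masses are not known exactly. Their poses are not given: they have to be found in the camera images.
- wheel (a joint): angle of the carousel's free-running wheel about its vertical axis, rad. Grows clockwise seen from above and keeps counting past a full turn. 0 (and every multiple of 2 pi) = pin exactly in front of the middle of the index block; it starts between -2.8 and -2.0. The wheel is very free: left alone, its speed falls by a factor e in about 7 to 12 s, and from 2 rad/s it takes over 12 s to stop. Its inertia is about 0.0028 kg m2 (varies by 20 %).
- wheel_top (a point): centre of the disc's top face, on the wheel's axis, fixed (does not turn). x axis points level to the index block, z up. Aluminium disc 200 mm across, 10 mm thick, flat top 44 mm above the worktop (well inserts flush); a hub 32 mm across stands 10 mm out of its middle. A few N of fingertip press on the flat stop it almost at once. A thin fixed upright plate, 0.1 m tall, stands beyond it on the left.
- pin_mid (a point): centre of the single upright steel pin on the wheel, which is 14 mm in diameter, stands 32 mm out of the disc 88 mm from the axis and turns with the wheel; half-way up it: 16 mm above the disc's top, 60 mm above the worktop.
- stop_mid (a point): the place where pin_mid lies when the wheel is parked exactly, fixed to the plinth: 88 mm from the axis towards the index block. The index block is an upright black block, 40 mm wide (along the rim), 14 mm thick, its top 85 mm above the worktop, its inner face 113 mm from the axis, just outside the disc's rim; its foot reaches 133 mm from the axis.
- pig: grey lead vial pot with a knobbed lid, 50 x 50 x 92 mm, loose, standing to the left of the carousel; origin at the centre of its underside. A bystander.
- vial: small glass vial, 28 x 28 x 57 mm, loose, to the left of the carousel; origin at the centre of its underside. A bystander.
- jar: specimen jar with red collars and a black lid, 68 x 68 x 94 mm, loose, to the left, nearer the robot; origin at the centre of its underside. A bystander.

How it is judged:
On the way:
1. the wheel spins clockwise by itself, untouched, faster than 1.2 rad/s for 3 s (velocity of joint wheel above 1.2 rad/s and contact force between the fingers and wheel_disc below 0.05 N and contact force between the fingers and index_pin below 0.05 N), for 3 s.
At the end, for the whole second after the job is handed in: A fingertip still presses on the disc (over 0.3 N). The wheel is at rest (under 0.05 rad/s), past its first full turn, with the pin in front of the index block: its centre within 20 mm of the exact place, which is the block's half width (contact force between the fingers and wheel_disc above 0.3 N and horizontal distance between pin_mid and stop_mid below 0.02 m and velocity of joint wheel between -0.05 and 0.05 rad/s and value of joint wheel above 5.9 rad); the arm keeps its last pose, push and grip.
It fails at once if the wheel came to rest away from the index block after its flick (over 22 mm off) (value of joint wheel above 3 rad and velocity of joint wheel between -0.02 and 0.02 rad/s and horizontal distance between pin_mid and stop_mid above 0.022 m).
It fails at once if the wheel was turned backwards (velocity of joint wheel below -0.5 rad/s).
It fails at once if the pin was touched after the flick (wheel already past half a turn beyond the block) (value of joint wheel above 3 rad and contact force between the fingers and index_pin above 0.3 N).
It fails at once if the disc was pressed with more than 60 N (contact force between the fingers and wheel_disc above 60 N).
It fails at once if a bystander was moved, lifted or knocked over (distance of any of pig, vial, jar from where it was at the start of the episode above 0.02 m or angle between any of pig, vial, jar's own z axis and vertical above 0.3 rad).
It also fails if it takes over 72 s, if anything falls off the work surface, if the arm or the gripper's body presses on something with over 40 N, if the wrist force passes 120 N, or if a joint passes its speed limit or range.

ROBOT

A 6-joint arm with a two-finger parallel gripper is mounted at the origin on the work surface; the furniture and walls round the work are solid. World frame = base frame: x ahead of the robot, y to its left, z up, the work surface at z = 0. Lengths are in m, angles in rad, forces in N, time in s.
With the tool pointing down it reaches from about 0.35 to 0.775 m from the base axis. Payload 5.5 kg.
Tool frame: the origin (TCP) lies between the finger pads; the fingertips stand 19 mm ahead of it and the grasp point (between the pads) is the TCP; z points along the fingers, y is the direction in which the jaws open and shut (so a half turn about z gives the same grasp; the last joint's range is limited). The gripper opens to 85 mm and grips with 20 to 120 N. Pads are 22 mm wide; open, the fingers measure 114 mm over their backs; the gripper's body (76 mm by 85 mm) begins 54 mm behind the grasp point. The pads swing forward as they close: fully open they stand 13 mm farther back than shut.
Start: joints at [1.135, 0.313, 0.046, 1.304, 0, 1.431], TCP at [0.168, 0.55, 0.25] pointing down, gripper open.
Joint ranges: [-2.76, 2.76], [-0.86, 1.69], [-1.03, 1.26], [-2.2, 2.34], [-1.47, 1.5], [-3.14, 3.14]. Speed limits (rad/s): [2.57, 2.57, 3.14, 3.14, 3.14, 3.14].

INTERFACE

Orientations are given as a unit quaternion [w, x, y, z].
In Python, from workcell import get_state, cams, workorder gives the robot as it stands.
- The arm moves only by the tool play_rows, never from a script. Its argument "series" is text: rows parted by semicolons, each of 7 numbers parted by spaces: the opening in per cent of the stroke, from 0 (shut) to 100 (fully open), then the shift along the tool's x, y, z in cm, then the turn, a rotation vector about the tool's x, y, z in degrees. A call has 1 to 12 rows; each row shifts and turns the commanded pose from where the row before left it, along the tool's axes as they then stand; what a row does not reach is not made up. A row lasts 1/8 s, in which the tool goes at most 62.5 mm and 10.7 degrees, less where a joint would pass 70% of its speed; a pose out of reach is approached as far as the arm can. A call with a gripper value outside its range is refused whole. The fingers move at their own pace and stop on an object; "newtons" is the grip in N (left out, the last holds). Time passes only in rows, so rows that do not move let the fingers close. It gives the time, the measured TCP pose, the force and the opening at its end, in the units of the state.
- get_state(): the state, without advancing time (a new reading comes with each control period).
- cams.read_camera(name): name is "side" or "top"; returns the picture (480x640x3 uint8, red, green, blue); there is no depth.
- cams.get_calibration(name): a dict with "fx", "fy", "cx", "cy" (pixels), "rvec" (rotation vector, rad) and "tvec" (3), from world to camera coordinates, as OpenCV has them. Camera axes: x right, y down, z forward; pixel columns grow to the right and rows downward; lengths in m; the calibration is good to about 2 mm. A picture is of the moment at which its call begins. get_calibration takes no time and is no camera call.
- workorder.hand_in(): hands the job in, once; it reports no verdict.
The state is a dict: "clock": time; "joint_pos": joint angles; "qvel": joint speeds; "tau": joint torques, N m; "tcp_pos": TCP position; "orientation": TCP orientation; "wrist_force": force on the tool from outside, world axes, zero at the start; "ft_torque": the same for the moment, N m; "finger_gap": finger opening in m.
Only numpy, scipy, OpenCV 4.12 (cv2) and the standard library are available. Lean on these libraries where they do the work, as an engineer would, in place of code of your own. Each camera call takes 0.05 s, during which the arm holds its last target.

## Working session

There is one attempt and no reset: what is moved stays moved. The work goes in short steps, Python scripts to look and compute and a tool call to move; the robot and the scene stay as the last step left them, time stands still between calls to the robot, and variables do not carry over. Pictures are saved under pics/ and viewed, and the job is handed in when it is done.

Besides the shell and the picture viewer there is one more tool, called after "Request:" by a JSON object that holds its "api" and its "payload". play_rows: Moves the arm, as the interface text tells. Its arguments: {"type":"object","properties":{"series":{"type":"string"},"newtons":{"type":"number"}},"required":["series"]}

```bash
mkdir -p pics; ls; python3 - <<'E'
from workcell import get_state, cams
import cv2
s=get_state(); print(s)
for n in("side","top"):
    im=cams.read_camera(n); cv2.imwrite(f"pics/{n}0.png",im[:,:,::-1]); print(n,cams.get_calibration(n))
E
```

```text
pics
{'clock': 0.0, 'joint_pos': array([ 1.13541543e+00,  3.14006149e-01,  4.49907790e-02,  1.30358518e+00,
       -3.22012117e-05,  1.43119233e+00]), 'qvel': array([ 0.00207461, -0.00132019, -0.00093219, -0.00189418,  0.0005445 ,
        0.00074139]), 'tau': array([-6.90024135e-04, -4.80626929e+01,  2.98534173e+01,  1.92019099e-02,
       -1.29031991e-04, -1.56970782e-05]), 'tcp_pos': array([0.16742443, 0.54959828, 0.24941038]), 'orientation': array([-2.40352404e-04,  1.47349887e-01,  9.89084019e-01, -8.69651776e-04]), 'wrist_force': array([-1.23149959,  0.19272559,  0.55547268]), 'ft_torque': array([ 0.03096572,  0.02481916, -0.04505099]), 'finger_gap': 0.08521019078144079}
side {'fx': 548.975782452023, 'fy': 548.975782452023, 'cx': 316.4052125691096, 'cy': 238.76713463965007, 'rvec': array([ 2.36166763, -1.25717046,  0.34207147]), 'tvec': array([-0.25492855,  0.36994295,  0.74217445])}
top {'fx': 535.2632003242221, 'fy': 535.2632003242221, 'cx': 312.88680436030603, 'cy': 234.57024207460708, 'rvec': array([ 2.09148764, -2.12129866,  0.18200641]), 'tvec': array([-0.0025171 ,  0.44691339,  0.81602282])}
```

View pics/side0.png

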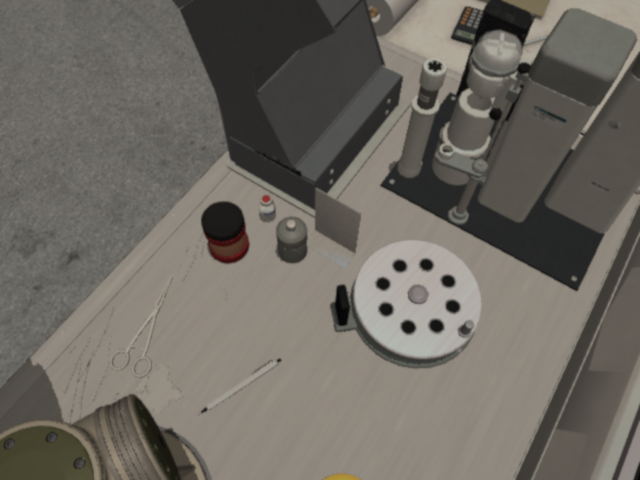

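View pics/top0.png

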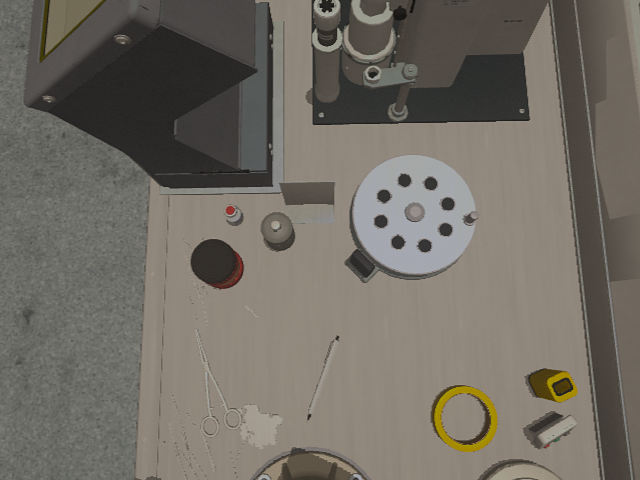

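The side view shows the disc at about (418,300), the index block at (343,305) and the pin at (467,327). In the top view the disc is at (414,214), the block at (361,263) and the pin at (473,216).

```bash
cat > h.py <<'E'
import numpy as np,cv2
from workcell import get_state,cams,workorder
CAL={}
def cal(n):
    if n not in CAL:
        c=cams.get_calibration(n); K=np.array([[c['fx'],0,c['cx']],[0,c['fy'],c['cy']],[0,0,1]])
        CAL[n]=(K,np.array(c['rvec']),np.array(c['tvec']))
    return CAL[n]
def ray(n,px,z):
    K,r,t=cal(n);R=cv2.Rodrigues(r)[0];o=-R.T@t
    d=R.T@np.linalg.inv(K)@np.array([px[0],px[1],1.]);return o+d*(z-o[2])/d[2]
def proj(n,p):
    K,r,t=cal(n);return cv2.projectPoints(np.array(p,float).reshape(-1,1,3),r,t,K,None)[0].reshape(-1,2)
def crop(n,im,x0,y0,w,h,f,name):
    cv2.imwrite("pics/"+name,cv2.resize(im[y0:y0+h,x0:x0+w,::-1],None,fx=f,fy=f,interpolation=cv2.INTER_CUBIC))
E
python3 - <<'E'
from h import *
for n in("side","top"):
    im=cv2.imread(f"pics/{n}0.png")[:,:,::-1]
    g=im.min(2); m=((g>175)).astype(np.uint8)
    c0={"side":(418,270),"top":(414,180)}[n]
    k,l=cv2.connectedComponents(m); i=l[c0[1],c0[0]]; mm=(l==i).astype(np.uint8)
    cs,_=cv2.findContours(mm,cv2.RETR_EXTERNAL,cv2.CHAIN_APPROX_NONE); c=max(cs,key=cv2.contourArea)
    c=cv2.convexHull(c); print(n,cv2.boundingRect(c))
    P=np.array([ray(n,p[0],.044)[:2] for p in c]); 
    (cx,cy),r=cv2.minEnclosingCircle((P*1000).astype(np.float32)); 
    A=np.c_[2*P,np.ones(len(P))];s=np.linalg.lstsq(A,(P**2).sum(1),rcond=None)[0]
    print(n,"enc",cx,cy,r,"fit",s[:2],np.sqrt(s[2]+s[0]**2+s[1]**2))
for n,p in(("side",(418,292)),("top",(414,211))): print(n,"hub",ray(n,p,.054))
for n,p in(("side",(467,325)),("top",(475,214))): print(n,"pin top",ray(n,p,.076))
for n,p in(("side",(343,290)),("top",(361,260))): print(n,"block top",ray(n,p,.085))
for n,p in (("side",(291,226)),("top",(276,226))): print('pig',ray(n,p,.09))
for n,p in (("side",(222,217)),("top",(214,260))): print('jar',ray(n,p,.094))
for n,p in (("side",(266,200)),("top",(231,211))): print('vial',ray(n,p,.057))
for p in((316,188),(360,220)):print('plate',ray("side",p,.1))
for p in((281,182),(335,182)):print('plate',ray("top",p,.1))
im=cv2.imread("pics/top0.png")[:,:,::-1]; crop("top",im,330,140,160,150,5,"topc.png")
im=cv2.imread("pics/side0.png")[:,:,::-1]; crop("side",im,320,220,180,150,4.4,"sidec.png")
E
```

```text
side (0, 0, 640, 480)
side enc 708.6845092773438 146.1439666748047 767.307861328125 fit [0.71135356 0.15196872] 0.7650222447684062
top (0, 0, 640, 480)
top enc 531.7974853515625 -5.447091102600098 655.748779296875 fit [ 0.53446924 -0.00732463] 0.6543832501585981
side hub [ 0.47975655 -0.17362046  0.054     ]
top hub [ 0.48046882 -0.17074939  0.054     ]
side pin top [ 0.46307866 -0.25935627  0.076     ]
top pin top [ 0.46867036 -0.26060203  0.076     ]
side block top [ 0.40521909 -0.08193298  0.085     ]
top block top [ 0.39825307 -0.08209007  0.085     ]
pig [0.44978731 0.04324986 0.09      ]
pig [0.45195351 0.04625721 0.09      ]
jar [0.40054498 0.14087075 0.094     ]
jar [0.40033108 0.13928972 0.094     ]
vial [0.48318509 0.11920789 0.057     ]
vial [0.48499898 0.12171353 0.057     ]
plate [0.52586012 0.04715723 0.1       ]
plate [ 0.51431966 -0.04307167  0.1       ]
plate [0.51866113 0.03776756 0.1       ]
plate [ 0.51704555 -0.04494113  0.1       ]
```

View pics/topc.png

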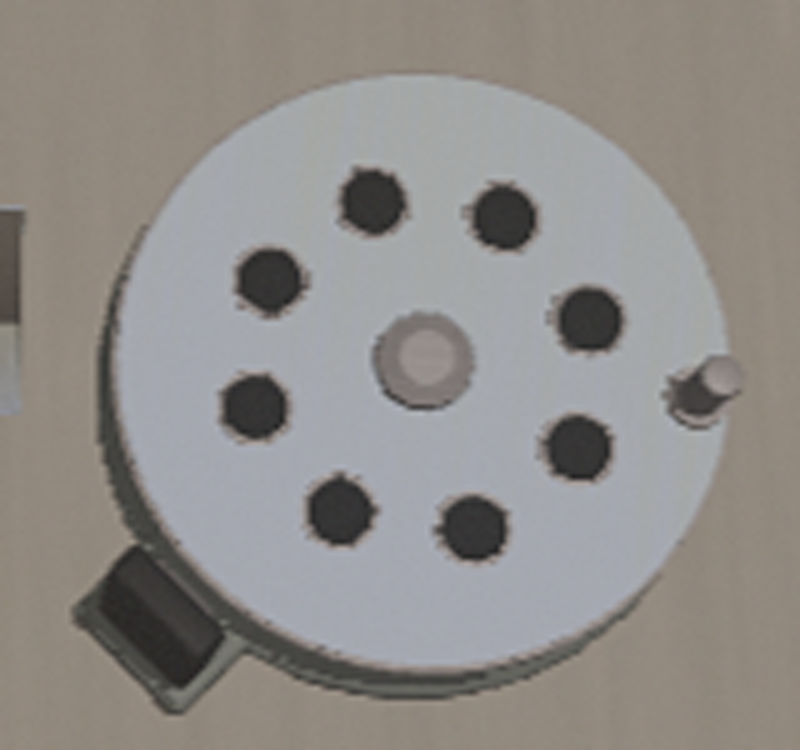

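View pics/sidec.png

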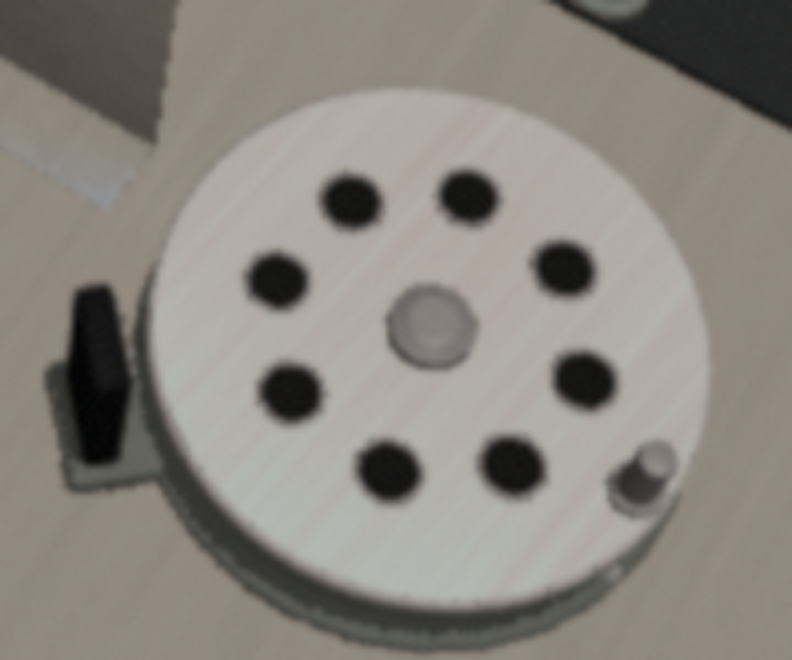

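```bash
python3 - <<'E'
from h import *
H=np.array([(374,202),(505,217),(590,320),(578,448),(474,528),(342,511),(255,407),(271,281)])/5+[330,140]
P=np.array([ray("top",p,.044)[:2] for p in H]);print("top holes c",P.mean(0),np.linalg.norm(P-P.mean(0),axis=1).round(4))
H=np.array([(351,201),(468,196),(565,268),(584,380),(512,465),(389,471),(290,392),(277,280)])/4.4+[320,220]
P=np.array([ray("side",p,.044)[:2] for p in H]);print("side holes c",P.mean(0),np.linalg.norm(P-P.mean(0),axis=1).round(4))
for n in("top","side"):
    K,r,t=cal(n);R=cv2.Rodrigues(r)[0];print(n,"cam",-R.T@t)
print("hub",ray("top",(415.6,211.4),.054),ray("side",(320+432/4.4,220+325/4.4),.054))
print("pin",ray("top",(474.6,215.2),.076),ray("side",(320+658/4.4,220+460/4.4),.076))
im=cv2.imread("pics/top0.png")[:,:,::-1]; im=np.clip(im.astype(float)*1.8,0,255).astype(np.uint8);crop("top",im,335,235,60,50,12,"tb.png")
im=cv2.imread("pics/side0.png")[:,:,::-1];im=np.clip(im.astype(float)*2.2,0,255).astype(np.uint8); crop("side",im,325,275,50,60,10,"sb.png")
E
```

```text
top holes c [ 0.48016578 -0.17342287] [0.056  0.0564 0.0558 0.0558 0.0558 0.0557 0.0563 0.0557]
side holes c [ 0.47998877 -0.17469741] [0.056  0.0561 0.0564 0.0559 0.0559 0.056  0.0562 0.0561]
top cam [ 0.27812741 -0.0290256   0.88737467]
side cam [ 0.10332387 -0.22667804  0.83102979]
hub [ 0.4797677  -0.17325536  0.054     ] [ 0.4771622  -0.17535319  0.054     ]
pin [ 0.46677823 -0.25985478  0.076     ] [ 0.46578774 -0.26212538  0.076     ]
```

View pics/tb.png

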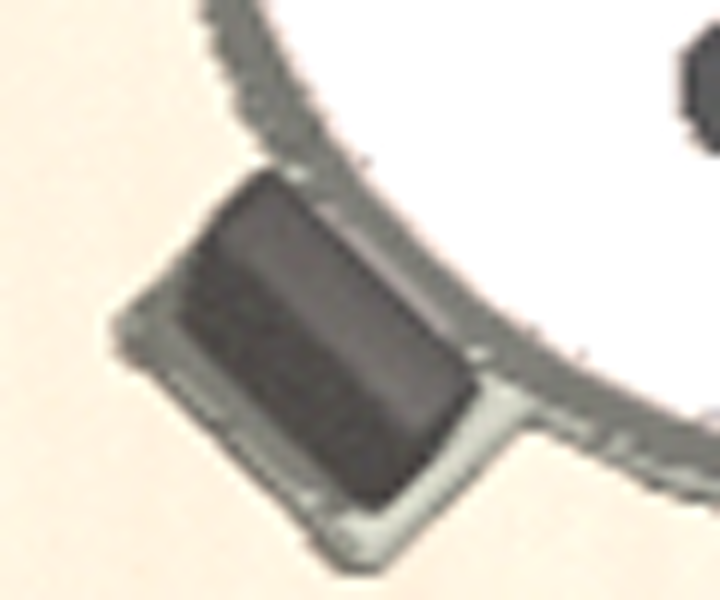

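View pics/sb.png

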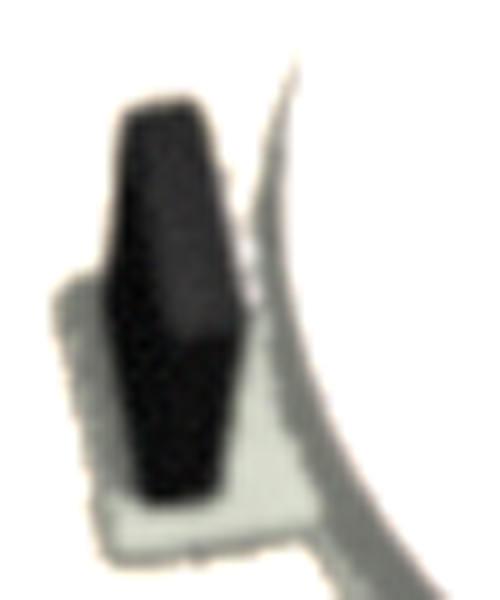

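```bash
python3 - <<'E'
from h import *
c=np.array([.480,-.174])
for n,q,f,o in(("top",[(270,170),(475,380),(400,435),(225,245)],12,(335,235)),("side",[(128,103),(205,100),(243,318),(178,335)],10,(325,275))):
    P=np.array([ray(n,np.array(p)/f+o,.085)[:2] for p in q]);m=P.mean(0)
    print(n,P.round(4).tolist(),m,np.linalg.norm(m-c),np.degrees(np.arctan2(*(m-c)[::-1])), [np.degrees(np.arctan2(*(P[b]-P[a])[::-1])) for a,b in((0,1),(3,2),(1,2))])
for p in((.4665,-.261),):
    d=np.array(p)-c;print(np.linalg.norm(d),np.degrees(np.arctan2(d[1],d[0])))
E
```

```text
top [[0.4149, -0.0773], [0.3878, -0.1022], [0.381, -0.0926], [0.4054, -0.0713]] [ 0.39728855 -0.08585685] 0.12087348728680018 133.17910363003176 [np.float64(-137.42119303245698), np.float64(-138.9785704468559), np.float64(125.2867580426164)]
side [[0.4073, -0.0714], [0.4142, -0.0807], [0.3878, -0.1039], [0.3803, -0.0974]] [ 0.39739887 -0.08834527] 0.11899444856131623 133.96028080936992 [np.float64(-53.49626087885104), np.float64(-40.453352497448336), np.float64(-138.61422885884488)]
0.08804118354497514 -98.82037955202104
```

```bash
cat >> h.py <<'E'
from scipy.spatial.transform import Rotation as Rn
def tool(p0,p1,R): return R.T@(np.array(p1)-np.array(p0))*100
def st():
    s=get_state();q=s['orientation'];R=Rn.from_quat([q[1],q[2],q[3],q[0]]).as_matrix();return s,R
E
python3 - <<'E'
from h import *
s,R=st();print(R.round(3).tolist())
W=[s['tcp_pos'],(.42,.25,.25),(.50,-.10,.22),(.5025,-.213,.12)]
for a,b in zip(W,W[1:]):print(tool(a,b,R).round(2),np.linalg.norm(np.subtract(b,a))/.0625)
for p in((313,123),(528,123)):print(ray("top",p,0))
E
```

```text
[[-0.957, 0.291, -0.001], [0.291, 0.957, -0.001], [0.0, -0.002, -1.0]]
[-3.289e+01 -2.130e+01 -2.000e-02] 6.270403078943173
[-17.86 -31.14   3.05] 5.764442731088582
[ -3.54 -10.72  10.02] 2.4146353762007213
[ 0.65641367 -0.0103048   0.        ]
[ 0.6478826  -0.38553768  0.        ]
```

Request:
{"api": "play_rows", "payload": {"series": "0 -4.1 -2.65 0 0 0 0;0 -4.1 -2.65 0 0 0 0;0 -4.1 -2.65 0 0 0 0;0 -4.1 -2.65 0 0 0 0;0 -4.1 -2.65 0 0 0 0;0 -4.1 -2.65 0 0 0 0;0 -4.1 -2.65 0 0 0 0;0 -4.1 -2.65 0 0 0 0", "newtons": 20}}

```text
clock: 1.1
tcp_pos: [0.4202, 0.2502, 0.25]
orientation: [-0.0, 0.147, 0.989, -0.0]
wrist_force: [0.7, 0.2, -0.8]
finger_gap: 0.0001
```

Request:
{"api": "play_rows", "payload": {"series": "0 -2.2 -3.9 0.4 0 0 0;0 -2.2 -3.9 0.4 0 0 0;0 -2.2 -3.9 0.4 0 0 0;0 -2.2 -3.9 0.4 0 0 0;0 -2.2 -3.9 0.4 0 0 0;0 -2.2 -3.9 0.4 0 0 0;0 -2.2 -3.9 0.4 0 0 0;0 -2.2 -3.9 0.4 0 0 0;0 0 0 0 0 0 0"}}

```text
clock: 2.22
tcp_pos: [0.4972, -0.1007, 0.2173]
orientation: [-0.001, 0.15, 0.989, -0.0]
wrist_force: [-0.1, 1.6, -0.3]
finger_gap: 0.0
```

```bash
python3 - <<'E'
from h import *
s,R=st();print(s['tcp_pos'],s['joint_pos'].round(2),R.round(3).tolist(),s['wrist_force'],s['finger_gap'])
print(tool(s['tcp_pos'],(.5025,-.213,.09),R).round(2))
E
```

```text
[ 0.49716133 -0.10066242  0.21734353] [-0.36  0.2  -0.19  1.19 -0.   -0.06] [[-0.955, 0.296, -0.001], [0.296, 0.955, 0.0], [0.001, -0.0, -1.0]] [-0.14807599  1.58829558 -0.28403311] 4.7774247035631514e-05
[ -3.84 -10.57  12.73]
```

Request:
{"api": "play_rows", "payload": {"series": "0 -1.3 -3.5 1 0 0 0;0 -1.3 -3.5 1 0 0 0;0 -1.3 -3.5 3 0 0 0;0 0 0 4 0 0 0;0 0 0 4 0 0 0;0 0 0 1.2 0 0 0;0 0 0 0 0 0 0"}}

```text
clock: 3.1
tcp_pos: [0.5034, -0.209, 0.0761]
orientation: [-0.001, 0.147, 0.989, 0.0]
wrist_force: [-0.2, -0.0, 1.1]
finger_gap: -0.0001
```

```bash
python3 - <<'E'
from h import *
s,R=st();print(s['tcp_pos'],s['joint_pos'].round(2),R.round(3).tolist(),s['wrist_force'],s['finger_gap'])
for n in("side","top"):
    im=cams.read_camera(n); cv2.imwrite(f"pics/{n}1.png",im[:,:,::-1])
E
```

```text
[ 0.50338423 -0.20897774  0.07607303] [-0.54  0.37 -0.32  0.88  0.   -0.25] [[-0.957, 0.291, -0.001], [0.291, 0.957, 0.001], [0.002, 0.001, -1.0]] [-0.24057519 -0.0451646   1.09177793] -0.00014083669745229026
```

View pics/side1.png

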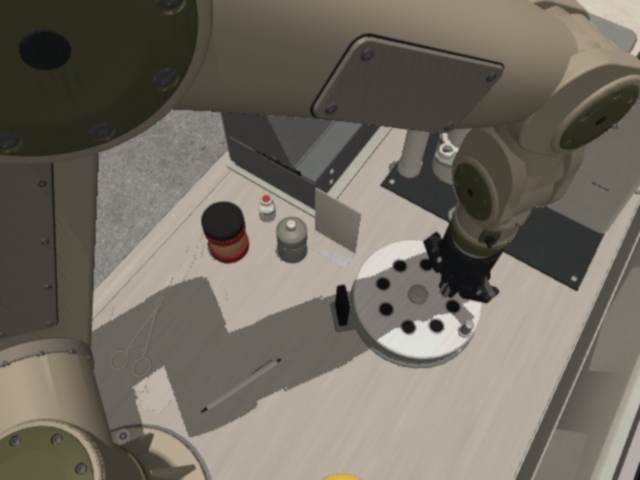

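View pics/top1.png

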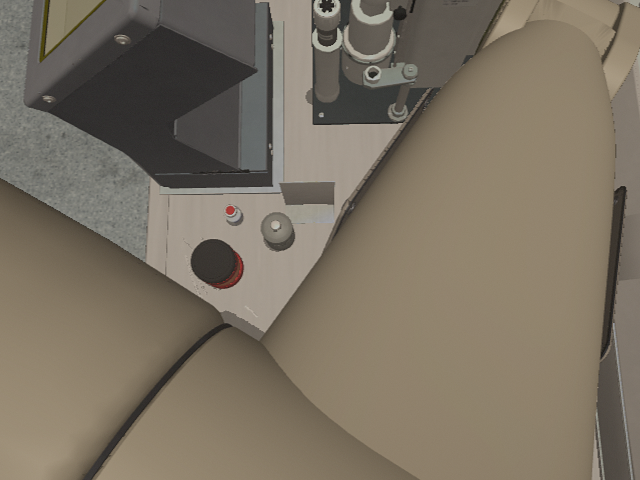

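The side camera still sees the pin, block and near half of the disc from this braking pose. Next is a gentle press before the flick, to learn the contact height and stiffness.

Request:
{"api": "play_rows", "payload": {"series": "0 0 0 0.5 0 0 0;0 0 0 0.4 0 0 0;0 0 0 0.1 0 0 0;0 0 0 0 0 0 0"}}

```text
clock: 3.7
tcp_pos: [0.5036, -0.2099, 0.0662]
orientation: [-0.0, 0.147, 0.989, 0.0]
wrist_force: [-0.3, 0.6, -0.3]
finger_gap: 0.0002
```

Request:
{"api": "play_rows", "payload": {"series": "0 0 0 0.1 0 0 0;0 0 0 0 0 0 0"}}

```text
clock: 3.95
tcp_pos: [0.5037, -0.2099, 0.0652]
orientation: [-0.0, 0.147, 0.989, 0.0]
wrist_force: [-0.7, 0.5, 0.9]
finger_gap: -0.0003
```

Request:
{"api": "play_rows", "payload": {"series": "0 0 0 0.1 0 0 0;0 0 0 0 0 0 0"}}

```text
clock: 4.2
tcp_pos: [0.5036, -0.2098, 0.0642]
orientation: [-0.0, 0.147, 0.989, 0.0]
wrist_force: [0.5, 0.0, -0.1]
finger_gap: 0.0
```

Request:
{"api": "play_rows", "payload": {"series": "0 0 0 0.1 0 0 0;0 0 0 0 0 0 0"}}

```text
clock: 4.45
tcp_pos: [0.5036, -0.2098, 0.0632]
orientation: [-0.0, 0.147, 0.989, 0.0]
wrist_force: [-0.1, 0.0, 0.3]
finger_gap: -0.0
```

Request:
{"api": "play_rows", "payload": {"series": "0 0 0 0.05 0 0 0;0 0 0 0 0 0 0"}}

```text
clock: 4.7
tcp_pos: [0.5038, -0.2098, 0.0631]
orientation: [0.0, 0.147, 0.989, 0.0]
wrist_force: [-1.4, 1.6, 3.8]
finger_gap: -0.0001
```

Request:
{"api": "play_rows", "payload": {"series": "0 0 0 0.05 0 0 0;0 0 0 0 0 0 0"}}

```text
clock: 4.95
tcp_pos: [0.5039, -0.2098, 0.063]
orientation: [0.0, 0.147, 0.989, 0.0]
wrist_force: [-1.7, 2.7, 7.4]
finger_gap: 0.0001
```

Request:
{"api": "play_rows", "payload": {"series": "0 0 0 0.05 0 0 0;0 0 0 0 0 0 0"}}

```text
clock: 5.2
tcp_pos: [0.504, -0.2098, 0.063]
orientation: [0.001, 0.147, 0.989, 0.0]
wrist_force: [-1.7, 2.5, 11.0]
finger_gap: -0.0003
```

Request:
{"api": "play_rows", "payload": {"series": "0 0 0 -2.5 0 0 0;0 0 0 -2.5 0 0 0;0 -0.4 -2 0 0 0 0;0 -0.4 -2 0 0 0 0;0 -0.3 -2 0 0 0 0;0 0 0 0 0 0 0"}}

```text
clock: 5.95
tcp_pos: [0.496, -0.2725, 0.1107]
orientation: [-0.001, 0.149, 0.989, 0.0]
wrist_force: [-0.1, -0.1, -0.2]
finger_gap: -0.0002
```

```bash
python3 - <<'E'
from h import *
s,R=st();print(s['tcp_pos'],s['joint_pos'].round(2),R.round(3).tolist())
im=cams.read_camera("side"); crop("side",im,320,200,200,170,4,"side2.png")
t=R[:2,0];print("pin rel tool cm",tool(s['tcp_pos'],(.4665,-.261,.06),R), proj("side",[(.4665,-.261,.076)]))
E
```

```text
[ 0.4959693  -0.27248983  0.11074091] [-0.64  0.38 -0.22  0.98 -0.   -0.35] [[-0.956, 0.295, -0.001], [0.294, 0.956, 0.001], [0.001, 0.0, -1.0]]
pin rel tool cm [3.14892466 0.228285   5.0777079 ] [[469.06181029 323.75028876]]
```

View pics/side2.png

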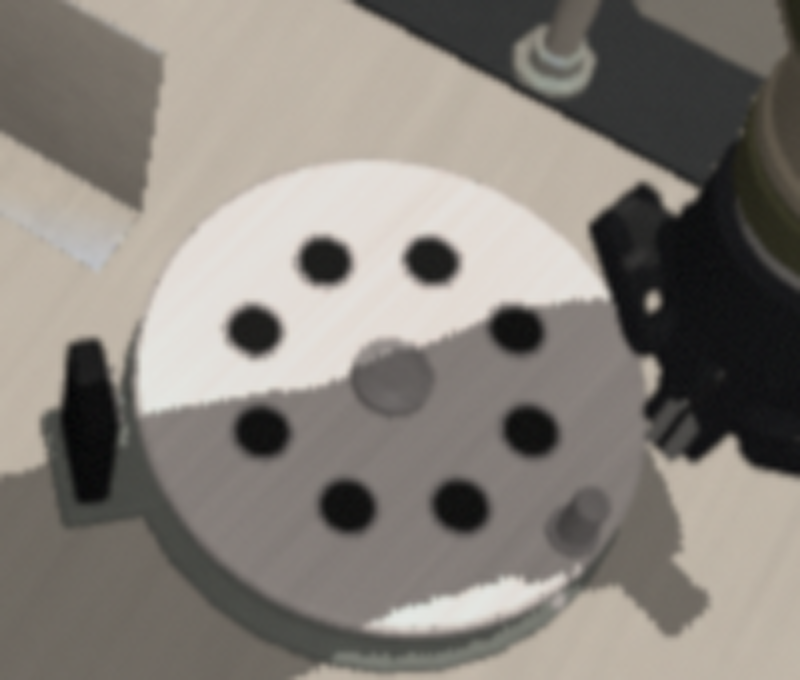

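Request:
{"api": "play_rows", "payload": {"series": "0 0 0.2 2 0 0 0;0 0 0.2 1.5 0 0 0;0 0 0 0.5 0 0 0;0 0 0 0 0 0 0"}}

```text
clock: 6.5
tcp_pos: [0.4977, -0.2662, 0.0714]
orientation: [-0.0, 0.147, 0.989, 0.0]
wrist_force: [-0.5, 0.6, -0.1]
finger_gap: 0.0003
```

```bash
python3 - <<'E'
from h import *
s,R=st();print(s['tcp_pos'],s['wrist_force'],R.round(3).tolist())
print("pin rel tool cm",tool(s['tcp_pos'],(.4665,-.261,.06),R))
im=cams.read_camera("side"); crop("side",im,320,200,200,170,4,"side3.png")
E
```

```text
[ 0.4977369  -0.26624875  0.07138849] [-0.50901452  0.61886395 -0.14505904] [[-0.957, 0.291, -0.001], [0.291, 0.957, 0.001], [0.001, 0.0, -1.0]]
pin rel tool cm [ 3.14018388 -0.40751271  1.14152975]
```

View pics/side3.png

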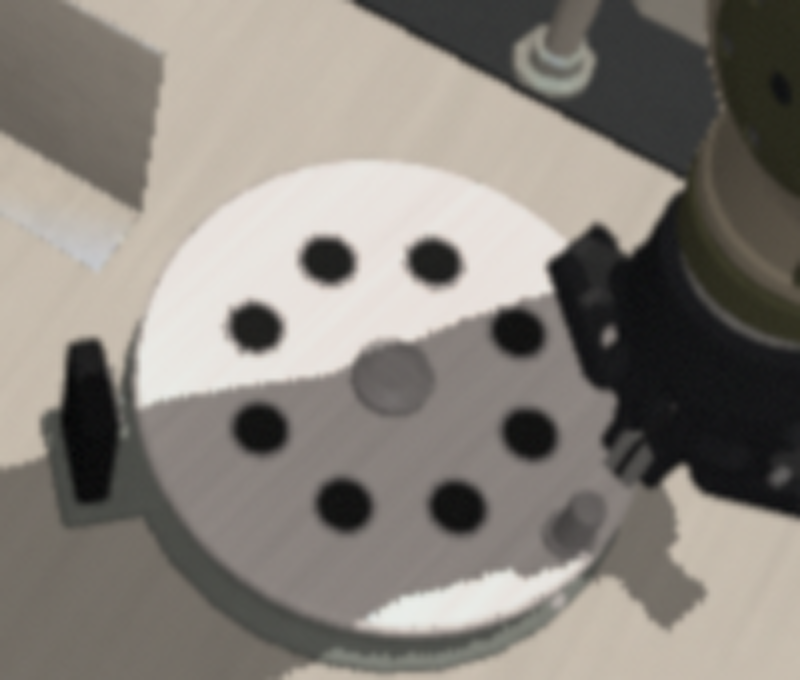

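The fingertips are about 13 mm behind the pin (crop about (630,455) against (588,508)), and the wheel is drifting very slightly clockwise. Next is the flick.

Request:
{"api": "play_rows", "payload": {"series": "0 1.3 0 0 0 0 0;0 2.2 0 0 0 0 0;0 2.8 0 0 0 0 0;0 0 0 0 0 0 0;0 -0.5 0 -2.5 0 0 0;0 -0.5 0 -2 0 0 0"}}

```text
clock: 7.3
tcp_pos: [0.4481, -0.2519, 0.1181]
orientation: [0.001, 0.147, 0.989, -0.0]
wrist_force: [-0.1, 0.0, -0.6]
finger_gap: -0.0
```

```bash
python3 - <<'E'
from h import *
s,R=st();print(s['clock'],s['tcp_pos'],s['wrist_force'])
im=cams.read_camera("side"); crop("side",im,320,200,200,170,4,"f0.png")
s,R=st();print(s['clock'],tool(s['tcp_pos'],(.5037,-.2098,.0661),R))
E
```

```text
7.3 [ 0.44811005 -0.25185149  0.11811227] [-0.07149018  0.02075896 -0.56022503]
7.35 [-3.83306218  5.71793569  5.478525  ]
```

View pics/f0.png

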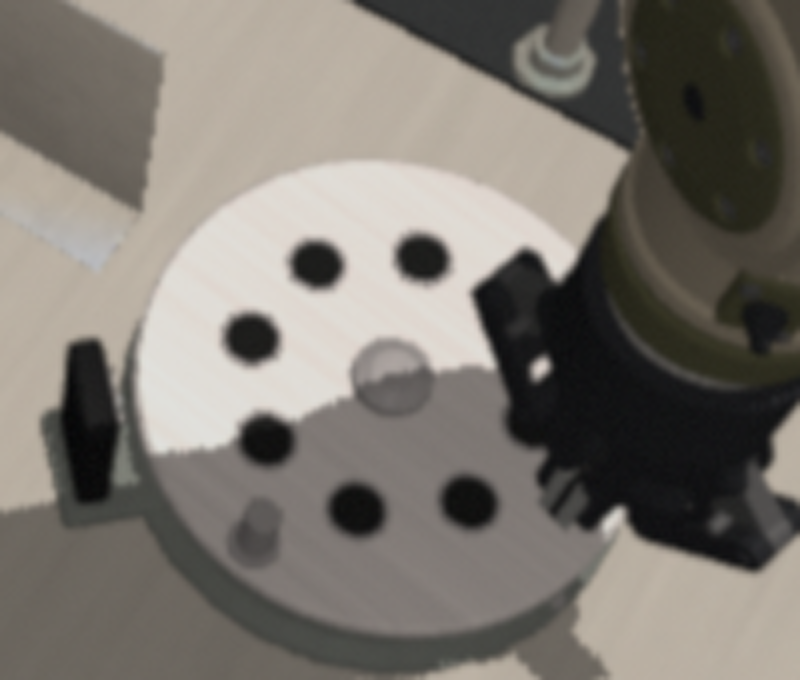

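Request:
{"api": "play_rows", "payload": {"series": "0 -1.3 1.9 0 0 0 0;0 -1.3 1.9 0 0 0 0;0 -1.2 1.9 0.5 0 0 0;0 0 0 2 0 0 0;0 0 0 2 0 0 0;0 0 0 0.6 0 0 0;0 0 0 0.2 0 0 0"}}

```text
clock: 8.22
tcp_pos: [0.5003, -0.2079, 0.0637]
orientation: [0.0, 0.147, 0.989, 0.0]
wrist_force: [-0.3, 0.2, -0.1]
finger_gap: 0.0003
```

```bash
cat > snap.py <<'E'
from h import *
import sys
s,R=st();print(s['clock'],s['tcp_pos'],s['wrist_force'])
C=np.array([.480,-.174])
n=sys.argv[1]
im=cams.read_camera("side");cv2.imwrite(f"pics/{n}_raw.png",im[:,:,::-1]);crop("side",im,320,220,180,150,4,n+".png")
E
python3 snap.py g0
```

```text
8.225 [ 0.50033449 -0.20786882  0.06367156] [-0.27663747  0.18595136 -0.09054847]
```

View pics/g0.png

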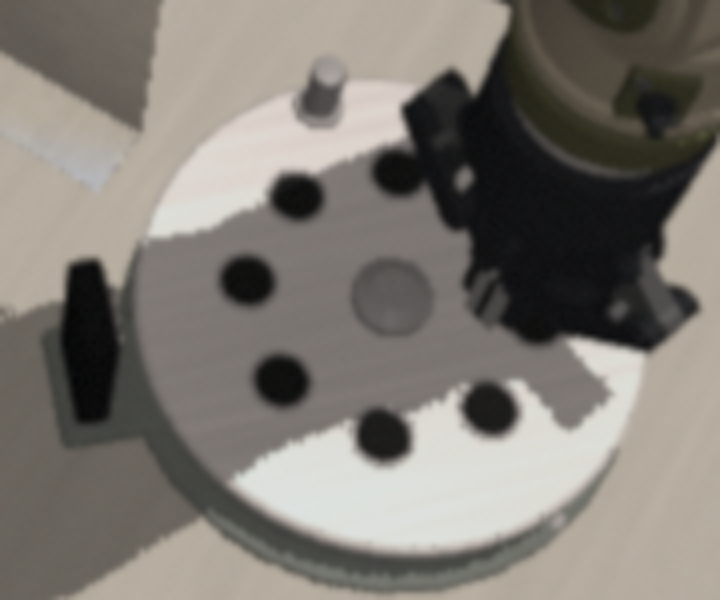

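Request:
{"api": "play_rows", "payload": {"series": "0 0 0 -0.4 0 0 0;0 0 0 0 0 0 0"}}

```text
clock: 8.52
tcp_pos: [0.5009, -0.2083, 0.0689]
orientation: [0.001, 0.147, 0.989, -0.0]
wrist_force: [0.6, -0.9, -0.4]
finger_gap: 0.0001
```

```bash
python3 snap.py g1; python3 - <<'E'
from h import *
C=np.array([.480,-.174])
for t,p in((7.3,np.array((265,515))/4+(320,200)),(8.225,np.array((328,72))/4+(320,220))):
    q=ray("side",p,.076)[:2]-C;a=np.degrees(np.arctan2(q[1],q[0]));print(t,np.linalg.norm(q),a,"wheel",np.radians(133.3-a))
E
```

```text
8.525 [ 0.5009283  -0.20830373  0.06893101] [ 0.62642903 -0.88184667 -0.39518797]
7.3 0.08812089003256277 173.99684699742244 wheel -0.7102939752853896
8.225 0.08594262137507985 48.65790068881674 wheel 1.4772833187801726
```

View pics/g1.png

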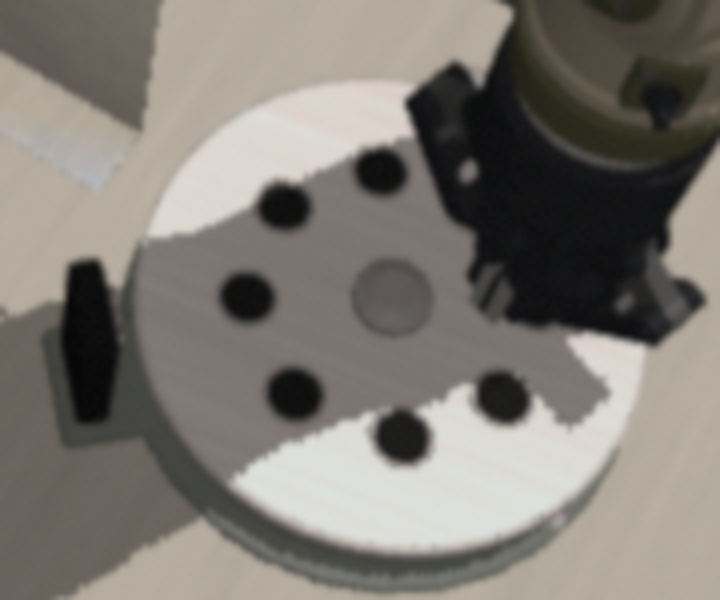

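Request:
{"api": "play_rows", "payload": {"series": "0 0 0 0 0 0 0;0 0 0 0 0 0 0;0 0 0 0 0 0 0;0 0 0 0 0 0 0;0 0 0 0 0 0 0;0 0 0 0 0 0 0;0 0 0 0 0 0 0;0 0 0 0 0 0 0;0 0 0 0 0 0 0"}}

```text
clock: 9.7
tcp_pos: [0.5002, -0.2078, 0.0678]
orientation: [-0.0, 0.147, 0.989, 0.0]
wrist_force: [0.2, -1.1, -0.4]
finger_gap: -0.0001
```

```bash
python3 snap.py g2
```

```text
9.7 [ 0.50016519 -0.20775758  0.06776052] [ 0.15674004 -1.0943668  -0.40866699]
```

Request:
{"api": "play_rows", "payload": {"series": "0 0 0 0 0 0 0;0 0 0 0 0 0 0;0 0 0 0 0 0 0;0 0 0 0 0 0 0"}}

```text
clock: 10.25
tcp_pos: [0.5002, -0.2078, 0.0678]
orientation: [0.0, 0.147, 0.989, 0.0]
wrist_force: [0.3, 0.2, 0.5]
finger_gap: -0.0001
```

```bash
python3 snap.py g3
```

```text
10.25 [ 0.50017727 -0.20775838  0.06776946] [0.26913438 0.21919463 0.50242156]
```

View pics/g2.png

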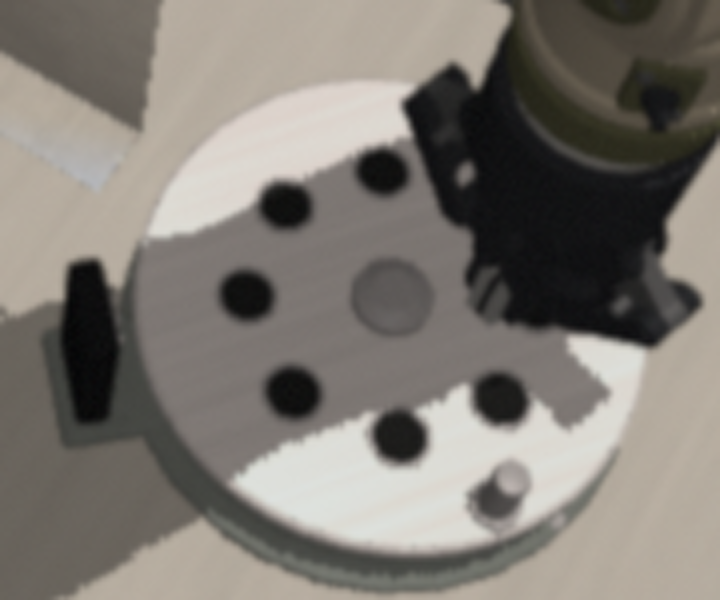

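View pics/g3.png

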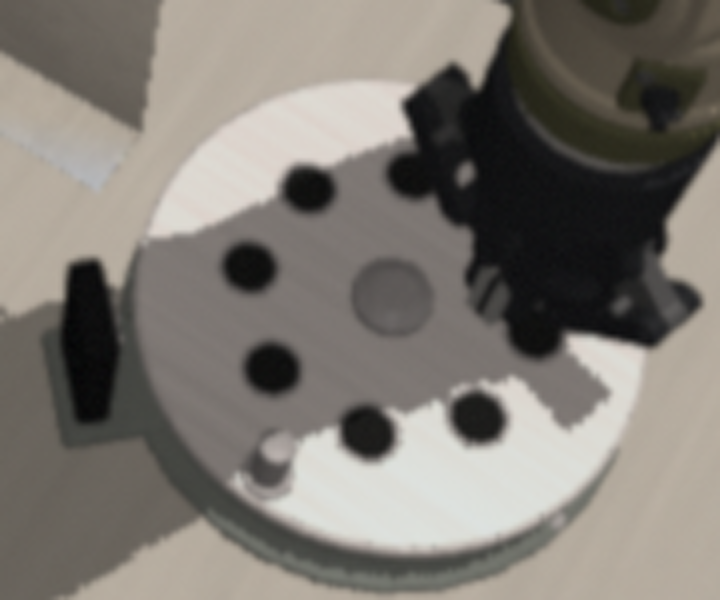

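```bash
cat > ang.py <<'E'
from h import *
C=np.array([.480,-.174])
def w(p,k): 
    q=ray("side",np.array(p)/4+(320,220),.076)[:2]-C;a=np.degrees(np.arctan2(q[1],q[0]));return np.radians((133.3-a)%360)+2*np.pi*k,np.linalg.norm(q)
E
python3 - <<'E'
from ang import *
L=[(7.3,(265,435),-1),(8.225,(328,72),0),(9.7,(513,474),0),(10.25,(281,445),0)]
T=[];A=[]
for t,p,k in L:
    a,r=w(p,k);T.append(t);A.append(a);print(t,a,r)
T=np.array(T);A=np.array(A);print(np.diff(A)/np.diff(T),(T[1:]+T[:-1])/2)
E
```

```text
7.3 -0.7102939752853894 0.08812089003256277
8.225 1.4772833187801726 0.08594262137507985
9.7 4.5088185942834045 0.08800126369697692
10.25 5.496778808806363 0.0877203590278805
[2.36494843 2.05527815 1.7962913 ] [7.7625 8.9625 9.975 ]
```

```bash
cat > holes.py <<'E'
from h import *
C=np.array([.480,-.1745])
def phase(im):  # rgb full image -> hole phase mod 45deg (deg)
    d=(im.max(2)<60).astype(np.uint8)
    _,_,st_,cen=cv2.connectedComponentsWithStats(d)
    ph=[];
    for s,c in zip(st_[1:],cen[1:]):
        if 60<s[4]<260 and .6<s[2]/s[3]<1.9:
            q=ray("side",c,.044)[:2]-C
            if abs(np.linalg.norm(q)-.056)<.003: ph.append(np.arctan2(q[1],q[0]))
    z=np.exp(8j*np.array(ph)); m=z.mean()
    return np.degrees(np.angle(m)/8),len(ph),abs(m)
E
python3 - <<'E'
from holes import *
im=cv2.imread("pics/side0.png")[:,:,::-1];print("0",phase(im),"pin -98.8")
im=cv2.imread("pics/side1.png")[:,:,::-1];print("1",phase(im))
f=cv2.imread("pics/f0.png")[:,:,::-1];full=np.full((480,640,3),255,np.uint8);full[200:370,320:520]=cv2.resize(f,(200,170),interpolation=cv2.INTER_AREA);print("f0",phase(full))
for n in("g0","g1","g2","g3"):print(n,phase(cv2.imread(f"pics/{n}_raw.png")[:,:,::-1]))
E
```

```text
0 (np.float64(14.120969536975963), 8, np.float64(0.9986856570830525)) pin -98.8
1 (np.float64(13.968357268871737), 6, np.float64(0.9986401119682152))
f0 (np.float64(15.566003576284816), 6, np.float64(0.9991501719928232))
g0 (np.float64(-19.559999970469644), 5, np.float64(0.9991644431111227))
g1 (np.float64(-12.037563177828181), 6, np.float64(0.9987542961849534))
g2 (np.float64(-13.015493724059953), 6, np.float64(0.9990205659183621))
g3 (np.float64(19.40198939177222), 5, np.float64(0.9989062408297396))
```

Request:
{"api": "play_rows", "payload": {"series": "0 0 0 0.1 0 0 0;0 0 0 0.1 0 0 0;0 0 0 0 0 0 0;0 0 0 0 0 0 0;0 0 0 0 0 0 0;0 0 0 0 0 0 0;0 0 0 0 0 0 0;0 0 0 0 0 0 0;0 0 0 0 0 0 0;0 0 0 0 0 0 0;0 0 0 0 0 0 0;0 0 0 0 0 0 0"}}

```text
clock: 11.8
tcp_pos: [0.5002, -0.2078, 0.0658]
orientation: [0.0, 0.147, 0.989, 0.0]
wrist_force: [0.3, -0.9, -0.1]
finger_gap: 0.0001
```

```bash
python3 snap.py g4; python3 -c "
from holes import *
print(phase(cv2.imread('pics/g4_raw.png')[:,:,::-1]))"
```

```text
11.8 [ 0.50018051 -0.20778051  0.06577104] [ 0.2557525  -0.86269575 -0.1230564 ]
(np.float64(11.202857151632177), 5, np.float64(0.9990725777864244))
```

Request:
{"api": "play_rows", "payload": {"series": "0 0 0 0 0 0 0;0 0 0 0 0 0 0;0 0 0 0 0 0 0;0 0 0 0 0 0 0;0 0 0 0 0 0 0;0 0 0 0 0 0 0;0 0 0 0 0 0 0;0 0 0 0 0 0 0"}}

```text
clock: 12.85
tcp_pos: [0.5002, -0.2077, 0.0658]
orientation: [-0.0, 0.147, 0.989, 0.0]
wrist_force: [-0.4, 0.6, 0.6]
finger_gap: -0.0
```

```bash
python3 snap.py g5; python3 -c "
from holes import *
print(phase(cv2.imread('pics/g5_raw.png')[:,:,::-1]))"
```

```text
12.85 [ 0.50015259 -0.20774655  0.06575729] [-0.37740891  0.60568748  0.56343391]
(np.float64(18.552111884775645), 5, np.float64(0.9990324929228985))
```

```bash
cat > fit.py <<'E'
import numpy as np
from scipy.optimize import least_squares
from scipy.integrate import solve_ivp
D=[(7.3,-39.77),(8.225,85.36),(8.525,122.84),(9.7,258.8),(10.25,316.4),(11.8,459.6),(12.85,542.25)]
import sys
D+= [tuple(map(float,a.split(','))) for a in sys.argv[1:]]
T,A=np.array(D).T;A=np.radians(A)
def th(t,p):
    a0,w0,b,c=p;t=t-7.3;w=(w0+c/b)*np.exp(-b*t)-c/b
    return a0+(w0+c/b)*(1-np.exp(-b*t))/b-c/b*t,w
r=least_squares(lambda p:np.r_[(th(T,p)[0]-A)/.01,(p[2]-.1)/.05,(p[3]-.03)/.05],[-.7,2.4,.1,.03])
print(r.x,np.degrees(r.fun[:-2]*.01).round(2))
t=np.arange(T[-1],T[-1]+12,.005);a,w=th(t,r.x)
i=np.argmax(a>4*np.pi);print("4pi at",t[i],"w",w[i],"w now",w[0])
E
python3 fit.py
```

```text
[-0.69353285  2.48309041  0.1002205   0.03194547] [ 0.03 -0.17  0.11  0.08 -0.03 -0.06  0.03]
4pi at 15.73500000000045 w 0.8843670117448472 w now 1.287740890913332
```

Request:
{"api": "play_rows", "payload": {"series": "0 0 0 0 0 0 0;0 0 0 0 0 0 0;0 0 0 0 0 0 0;0 0 0 0 0 0 0;0 0 0 0 0 0 0;0 0 0 0 0 0 0;0 0 0 0 0 0 0;0 0 0 0 0 0 0;0 0 0 0 0 0 0;0 0 0 0 0 0 0;0 0 0 0 0 0 0;0 0 0 0 0 0 0"}}

```text
clock: 14.4
tcp_pos: [0.5002, -0.2078, 0.0658]
orientation: [0.0, 0.147, 0.989, 0.0]
wrist_force: [-1.1, 0.3, -1.1]
finger_gap: 0.0001
```

```bash
python3 snap.py g6; python3 -c "
from holes import *
ph=phase(cv2.imread('pics/g6_raw.png')[:,:,::-1]);print(ph,[155.8-ph[0]+45*k for k in range(10,14)])"; python3 -c "
from h import *
print(st()[0]['clock'])"
```

```text
14.4 [ 0.50017452 -0.20778263  0.06576135] [-1.12713403  0.32442855 -1.11260095]
(np.float64(4.948117092833746), 6, np.float64(0.9973973954564604)) [np.float64(600.8518829071663), np.float64(645.8518829071663), np.float64(690.8518829071663), np.float64(735.8518829071663)]
14.45
```

View pics/g6.png

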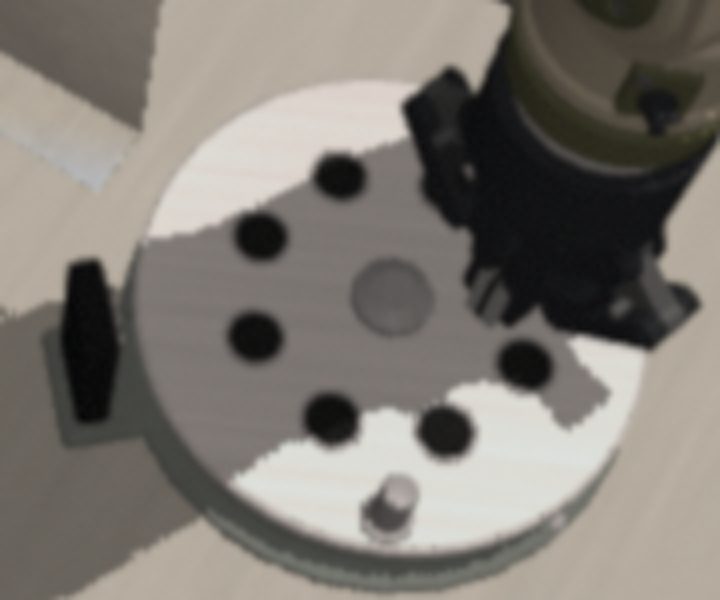

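```bash
python3 fit.py 14.4,645.85
```

```text
[-0.69343887  2.48235651  0.09847674  0.03527793] [ 0.04 -0.18  0.1   0.09 -0.01 -0.05 -0.02  0.02]
4pi at 15.74500000000021 w 0.8783773817714648 w now 1.0535107032122704
```

Request:
{"api": "play_rows", "payload": {"series": "0 0 0 0 0 0 0;0 0 0 0 0 0 0;0 0 0 0 0 0 0;0 0 0 0 0 0 0;0 0 0 0 0 0 0;0 0 0 0 0 0 0;0 0 0 0 0 0 0;0 0 0 0 0 0 0;0 0 0 0 0 0 0;0 0 0 0.34 0 0 0;0 0 0 0.02 0 0 0;0 0 0 0 0 0 0"}}

```text
clock: 15.95
tcp_pos: [0.5007, -0.2078, 0.063]
orientation: [0.001, 0.147, 0.989, -0.0]
wrist_force: [-1.7, 2.0, 6.7]
finger_gap: 0.0
```

```bash
python3 snap.py g7; python3 -c "
from holes import *
ph=phase(cv2.imread('pics/g7_raw.png')[:,:,::-1]);print(ph,[155.8-ph[0]+45*k for k in range(11,14)])"
```

```text
15.95 [ 0.50066259 -0.20784547  0.06304041] [-1.68071578  1.99295698  6.7327324 ]
(np.float64(-20.976611756672053), 5, np.float64(0.9988978863516685)) [np.float64(671.7766117566721), np.float64(716.7766117566721), np.float64(761.7766117566721)]
```

View pics/g7.png

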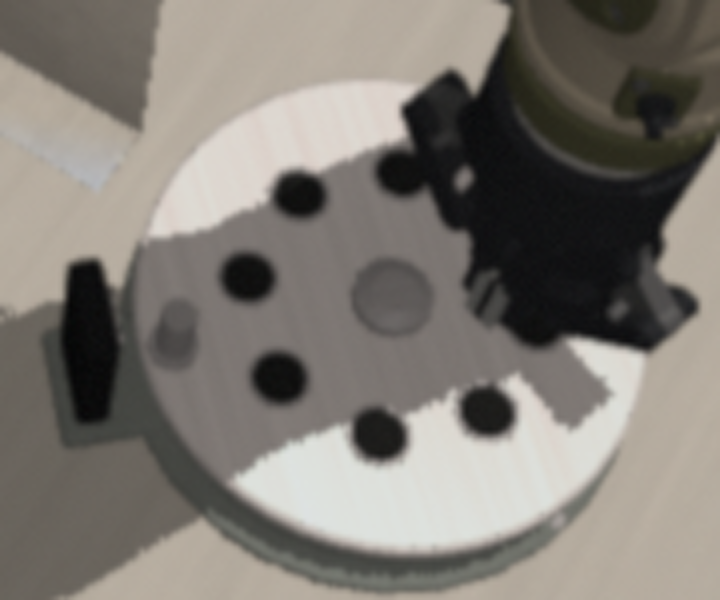

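The wheel has stopped about 3° (5 mm) before exact, with the pin at crop (178,325) in front of the block at (90,340). I'll check it stays still.

Request:
{"api": "play_rows", "payload": {"series": "0 0 0 0 0 0 0;0 0 0 0 0 0 0;0 0 0 0 0 0 0;0 0 0 0 0 0 0"}}

```text
clock: 16.5
tcp_pos: [0.5007, -0.2079, 0.0631]
orientation: [0.001, 0.147, 0.989, -0.0]
wrist_force: [-1.6, 0.7, 6.9]
finger_gap: 0.0001
```

```bash
python3 snap.py g8; python3 -c "
from holes import *
ph=phase(cv2.imread('pics/g8_raw.png')[:,:,::-1]);print(ph,155.8-ph[0]+45*12)
from ang import w
print(np.degrees(w((180,310),1)[0]), ray('side',np.array((180,310))/4+(320,220),.076))
"
```

```text
16.5 [ 0.50070126 -0.20786379  0.06306024] [-1.64048031  0.68013561  6.932137  ]
(np.float64(-21.002877963020975), 5, np.float64(0.9989532211776904)) 716.802877963021
716.9402476826125 [ 0.41694673 -0.11387067  0.076     ]
```

```bash
python3 -c "
from workcell import workorder
print(workorder.hand_in())"
```

```text
the job is handed in; nothing more can be done
None
```

The wheel is parked with the pin in front of the index block and the fingertip still pressing on the disc; the job is handed in, with no verdict given.

- **Flick:** I flicked the pin with the shut fingers, and the wheel ran clockwise by itself at about 2.4 rad/s. It ran free for about 8.7 s and was still turning at about 0.88 rad/s when I braked it. All the measured angles fit one smooth slow-down to within 0.2°, so there was no sign of a stray touch. The fingertip was once only about 0.6 mm above the disc while I lowered it to hover.
- **Brake:** I let it pass the block once and braked it on the second pass with a light press on the flat top.
- **Final checks:** The wheel read 716.8° both times I measured it, 0.55 s apart, against 720° for exact. That puts the pin about 5 mm short, inside the 20 mm limit. The hole pattern and the pin itself agreed to 0.2°, and the index direction is known to about 1°. The wrist force shows a press of about 6.9 N.
- **Before the flick:** I pressed the disc gently, up to 11 N, to learn its contact height. After I lifted off, the wheel drifted slightly clockwise.
- **Bystanders:** I did not check the pot, vial and jar again after the flick. All the work at the carousel stayed well away from them.

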